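# Run a fingertip along the vial row and press the snap caps home

## Robot

A 7-joint arm with a two-finger parallel gripper is mounted at the origin on a cart in front of the work surface, level with it; the furniture and walls round the work are solid. World frame = base frame: x ahead of the robot, y to its left, z up, the work surface at z = 0. Lengths are in m, angles in rad, forces in N, time in s.
With the tool pointing down it reaches from about 0.35 to 0.9 m from the base axis. Payload 8.1 kg.
Tool frame: the origin (TCP) lies midway between the tips of the shut fingers; the grasp point (between the pads) lies arm.tcp_to_grasp behind it (arm.tcp_to_grasp is the distance from the TCP to the grasp point, in m); z points along the fingers, y is the line along which they close (so a half turn about z gives the same grasp; the last joint's range is limited). The gripper opens to 92 mm and grips with 3 to 60 N. Pads are 19 mm wide; open, the fingers measure 130 mm over their backs; the gripper's body (75 mm by 190 mm) begins 47 mm behind the grasp point.
Start: joints at [1.179, 0.434, 0.025, 1.573, -0.012, 1.134, -0.075], TCP at [0.178, -0.599, 0.227] pointing down, gripper open.
Joint ranges: [-2.62, 2.62], [-0.44, 2.09], [-1.27, 1.32], [0.08, 2.57], [-1.32, 4.46], [0.12, 2], [-2.74, 2.74]. Speed limits (rad/s): [2.22, 2.22, 3.01, 3.01, 3.14, 3.14, 3.14].

## Interface

Orientations are given as a rotation vector (axis times angle).
In Python, from cell import observe, get_image, arm gives the robot as it stands. The module is installed in compiled form; this text tells all that it offers.
- The arm moves only by the tool drive_tool, never from a script. Its argument "steps" is a list of rows, each a list of 5 numbers: the closure, from 0 (fully open) to 1 (shut), then the shift along the world's x, y, z in mm, then the turn about the world's z in rad. In form: [[hand, x, y, z, roll], ...]. A call has 1 to 20 rows; each row shifts and turns the commanded pose from where the row before left it; what a row does not reach is not made up. A row lasts 1/12 s, in which the tool goes at most 41.7 mm and 7.16 degrees, less where a joint would pass 70% of its speed; a pose out of reach is approached as far as the arm can. A call with a gripper value outside its range is refused whole. The fingers move at their own pace and stop on an object; "grip_force" is the grip in N (left out, the last holds). Time passes only in rows, so rows that do not move let the fingers close. It gives the time, the measured TCP pose, the force, the opening and the grip force at its end, in the units of the state.
- observe(): the state, without advancing time (a new reading comes with each control period).
- get_image(name): name is "scene" or "top"; returns a dict with "image" (400x640x3 uint8, red, green, blue), "vfov" (degrees; the focal length in pixels is half the picture's height over the tangent of half this angle, whatever the lens; pixels are square), "cx", "cy" (the principal point, pixels), "xyz" and "attitude" of the camera in the world. Camera axes: x right, y down, z forward; pixel columns grow to the right and rows downward; lengths in m; the calibration is good to about 2 mm. A picture is of the moment at which its call begins. There is no depth.
- arm.sign_off(): hands the job in; it is judged then, once.
The state is a dict: "clock": time; "joints": joint angles; "dq": joint speeds; "joint_efforts": joint torques, N m; "position": TCP position; "ee_rot": TCP orientation; "force": force on the tool from outside, world axes, zero at the start; "ft_torque": the same for the moment, N m; "width": opening from 0.0 (shut) to 1.0 (fully open); "gripper_force": force on a finger pad.
Only numpy, scipy, OpenCV 4.12 (cv2) and the standard library are available. Lean on these libraries where they do the work, as an engineer would, in place of code of your own. Each camera call takes 0.05 s, during which the arm holds its last target. There are 200 camera calls.

## Task

The snap caps on the five vials in the crescent-shaped sampler tray are all standing up a little: with the fingertips, follow the curved row cap by cap in one pass, starting at the end with the grip tongue, and press each cap gently down until it is fully home. Between the first cap and the last, keep the fingertips close to the row (within about 4 cm of the caps), do not lift, tip or push the tray about, and leave the loose vial, screw cap and dropper bottle around it alone. Finish with the hand clear of everything.

Things in the scene. Friction and masses are not known exactly. Their poses are not given: they have to be found in the camera images.
- tray: loose crescent-shaped grey tray, 0.9 kg, 24 mm high, 50 mm wide across; origin on its underside, z up, +x to the convex edge, +y to the tongue end. Five glass vials, 34 mm apart along an arc of radius 150 mm about tray (-140, 0); x, y in mm: vial 1 (-5, 66), 2 (6, 34), 3 (10, 0), 4 (6, -34), 5 (-5, -66). About 5 N sideways slides it; a straight press does not.
- tongue (a point): round end of the flat grip tongue that sticks out of one end of the tray only, beside vial 1: 26 mm wide, 10 mm thick; the point is on its top, 24 mm above the bench, 40 mm beyond vial 1 (the tongue reaches 13 mm farther)
- top_1 (a point): centre of the top of the white snap cap, 21 mm diameter and 10 mm high, on vial 1 of the row (the vial at the tongue end); moves with the cap. Top 63.5 mm above the bench when fully raised, 57.5 mm when fully home; nothing of the tray stands higher.
- top_2 (a point): centre of the top of the white snap cap, 21 mm diameter and 10 mm high, on vial 2 of the row; moves with the cap. Top 63.5 mm above the bench when fully raised, 57.5 mm when fully home; nothing of the tray stands higher.
- top_3 (a point): centre of the top of the white snap cap, 21 mm diameter and 10 mm high, on vial 3 of the row; moves with the cap. Top 63.5 mm above the bench when fully raised, 57.5 mm when fully home; nothing of the tray stands higher.
- top_4 (a point): centre of the top of the white snap cap, 21 mm diameter and 10 mm high, on vial 4 of the row; moves with the cap. Top 63.5 mm above the bench when fully raised, 57.5 mm when fully home; nothing of the tray stands higher.
- top_5 (a point): centre of the top of the white snap cap, 21 mm diameter and 10 mm high, on vial 5 of the row (the vial at the plain end); moves with the cap. Top 63.5 mm above the bench when fully raised, 57.5 mm when fully home; nothing of the tray stands higher.
- snapcap_1 (a joint): how far the cap of vial 1 is pressed down, m: 0 fully raised, 0.006 fully home against a rigid stop; starts between 0 and 0.0015. It slides down stiffly at about 5 N, has no spring and stays where it is left.
- snapcap_2 (a joint): how far the cap of vial 2 is pressed down, m: 0 fully raised, 0.006 fully home against a rigid stop; starts between 0 and 0.0015. It slides down stiffly at about 5 N, has no spring and stays where it is left.
- snapcap_3 (a joint): how far the cap of vial 3 is pressed down, m: 0 fully raised, 0.006 fully home against a rigid stop; starts between 0 and 0.0015. It slides down stiffly at about 5 N, has no spring and stays where it is left.
- snapcap_4 (a joint): how far the cap of vial 4 is pressed down, m: 0 fully raised, 0.006 fully home against a rigid stop; starts between 0 and 0.0015. It slides down stiffly at about 5 N, has no spring and stays where it is left.
- snapcap_5 (a joint): how far the cap of vial 5 is pressed down, m: 0 fully raised, 0.006 fully home against a rigid stop; starts between 0 and 0.0015. It slides down stiffly at about 5 N, has no spring and stays where it is left.
- vial: loose upright clear vial with white screw cap, 29 mm diameter, 68 mm tall, not in the tray; about 80 mm from the row on the concave side. Origin at the centre of its underside. Leave alone.
- screw_cap: loose orange screw cap lying on the bench, 34 mm diameter, 14 mm high, about 80 mm from the row on the concave side. Origin at the centre of its underside. Leave alone.
- dropper: loose upright dropper bottle, 34 mm diameter, 80 mm tall to its pointed tip, about 95 mm from the row on the convex side. Origin at the centre of its underside. Leave alone.

How it is judged:
On the way, in this order (a step that is already met when the one before it is completed fails the run):
1. the first cap from the tongue end is pressed home by the fingers (value of joint snapcap_1 above 0.005 m and contact force between the fingers and tray above 0.3 N), for 0.05 s.
2. the second cap from the tongue end is pressed home by the fingers (value of joint snapcap_2 above 0.005 m and contact force between the fingers and tray above 0.3 N), for 0.05 s.
3. the third cap from the tongue end is pressed home by the fingers (value of joint snapcap_3 above 0.005 m and contact force between the fingers and tray above 0.3 N), for 0.05 s.
4. the fourth cap from the tongue end is pressed home by the fingers (value of joint snapcap_4 above 0.005 m and contact force between the fingers and tray above 0.3 N), for 0.05 s.
5. the fifth cap from the tongue end is pressed home by the fingers (value of joint snapcap_5 above 0.005 m and contact force between the fingers and tray above 0.3 N), for 0.05 s.
At the end, for the whole second after the job is handed in: All five caps are at least 5 mm down of their 6 mm travel; the tray stands flat and at rest within 20 mm of where it was; the vial, the screw cap and the dropper bottle stand within 20 mm of where they were (value of joint each of snapcap_1, snapcap_2, snapcap_3, snapcap_4, snapcap_5 above 0.005 m and height (world z) of tray below 0.004 m and angle between tray's own z axis and vertical below 0.05 rad and distance of each of tray, vial, screw_cap, dropper from where it was at the start of the episode below 0.02 m and linear speed of tray below 0.01 m/s and angle between each of vial, screw_cap, dropper's own z axis and vertical below 0.15 rad); the robot touches nothing.
It fails at once if the fingertips leave the row between the first cap and the last (grasp point more than 90 mm from every cap) (value of joint snapcap_1 above 0.005 m and not (value of joint snapcap_5 above 0.005 m) and distance between the grasp point and top_1 above 0.09 m and distance between the grasp point and top_2 above 0.09 m and distance between the grasp point and top_3 above 0.09 m and distance between the grasp point and top_4 above 0.09 m and distance between the grasp point and top_5 above 0.09 m).
It fails at once if the tray or a cap is pressed harder than 40 N (contact force between the fingers and tray above 40 N).
It fails at once if the tray is lifted or tipped (height (world z) of tray above 0.006 m or angle between tray's own z axis and vertical above 0.1 rad).
It fails at once if the tray is pushed more than 20 mm from its place (distance of tray from where it was at the start of the episode above 0.02 m).
It fails at once if the vial, the screw cap or the dropper bottle is moved more than 20 mm, lifted or knocked over (distance of any of vial, screw_cap, dropper from where it was at the start of the episode above 0.02 m or angle between any of vial, screw_cap, dropper's own z axis and vertical above 0.3 rad).
It also fails if it takes over 51 s, if anything falls off the work surface, if the arm or the gripper's body presses on something with over 40 N, if the wrist force passes 120 N, or if a joint passes its speed limit or range.

## Working session

There is one attempt and no reset: what is moved stays moved. The work goes in short steps, Python scripts to look and compute and a tool call to move; the robot and the scene stay as the last step left them, time stands still between calls to the robot, and variables do not carry over. Pictures are saved under pics/ and viewed, at most 10 in all, crops included, and the job is handed in when it is done.

Besides the shell and the picture viewer there is one more tool, called after "Call:" as name(argument=value, ...), one argument or row to a line, values as JSON. drive_tool: Moves the arm, as the interface text tells. Its arguments: {"type":"object","properties":{"steps":{"type":"array"},"grip_force":{"type":"number"}},"required":["steps"]}

```bash
mkdir -p pics; python3 - <<'E'
from cell import observe,get_image,arm
import cv2
s=observe();print({k:s[k] for k in('clock','position','ee_rot','force','width')},arm.tcp_to_grasp)
for n in("top","scene"):
    d=get_image(n);cv2.imwrite(f"pics/{n}0.png",d["image"][:,:,::-1]);print(n,{k:v for k,v in d.items() if k!="image"})
E
```

```text
{'clock': 0.0, 'position': array([ 0.17776442, -0.59863259,  0.22594202]), 'ee_rot': array([-3.10736532e+00, -4.51713491e-01,  6.34549051e-04]), 'force': array([ 0.18600727,  1.28769475, -0.80349909]), 'width': 1.0020838505040777} 0.0188
top {'vfov': 43.540947290184725, 'cx': 324.80658666261814, 'cy': 202.1299054419387, 'xyz': array([0.51315253, 0.05170484, 0.91253384]), 'attitude': array([-2.17112839,  2.22747411, -0.05220181])}
scene {'vfov': 49.000484834357344, 'cx': 317.5377210249733, 'cy': 194.25088837919776, 'xyz': array([0.09899627, 0.32185575, 0.72974651]), 'attitude': array([-1.25625924,  2.37613021, -0.85390471])}
```

View pics/top0.png

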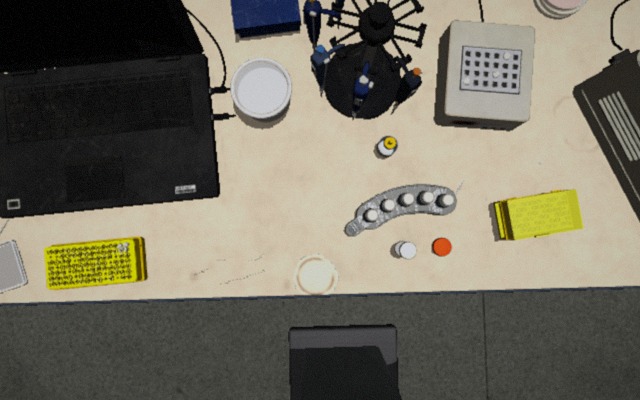

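View pics/scene0.png

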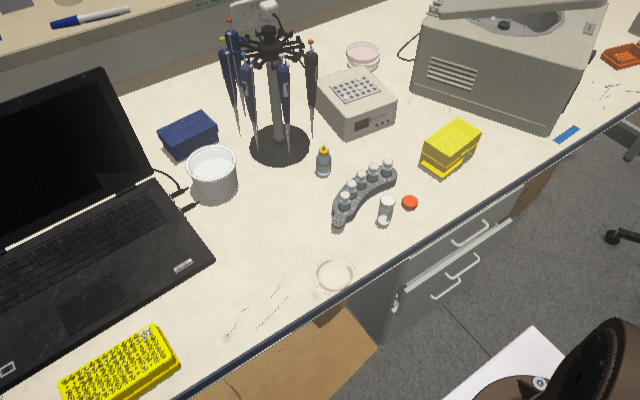

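The top view shows the tongue at about (352,229). The caps run from about (371,215) to (446,200), the screw-capped vial is at (404,250), the orange cap at (442,247) and the dropper at (388,146). I'll enlarge both crops to read them more closely.

```bash
python3 - <<'E'
import cv2
a=cv2.imread("pics/top0.png")[170:270,340:470];cv2.imwrite("pics/topc.png",cv2.resize(a,None,fx=6,fy=6,interpolation=cv2.INTER_CUBIC))
a=cv2.imread("pics/scene0.png")[140:240,320:430];cv2.imwrite("pics/scc.png",cv2.resize(a,None,fx=6,fy=6,interpolation=cv2.INTER_CUBIC))
E
```

```text
(no output)
```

View pics/topc.png

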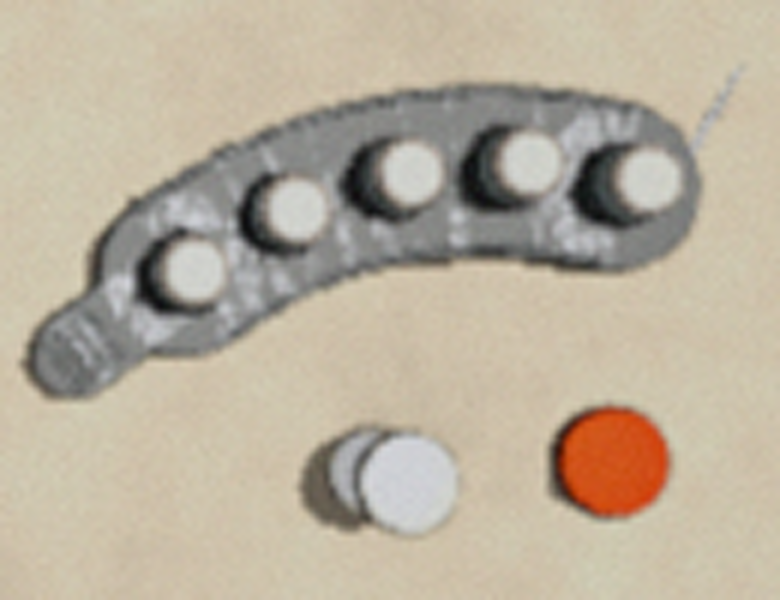

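View pics/scc.png

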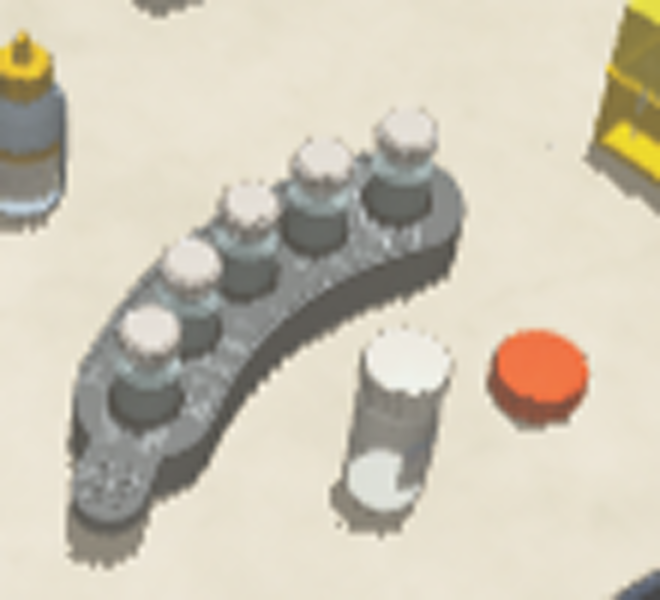

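The enlarged top crop puts the cap tops at (192,270), (294,210), (411,174), (528,162) and (648,180). The scene crop puts them at (150,328), (191,263), (250,205), (322,160) and (406,128). Next I'll fit the tray pose to these.

```bash
python3 - <<'E'
from cell import observe,get_image
import numpy as np
from scipy.optimize import least_squares
from scipy.spatial.transform import Rotation as R
V=np.array([(-5,66),(6,34),(10,0),(6,-34),(-5,-66)])/1e3
P={"top":np.array([(192,270),(294,210),(411,174),(528,162),(648,180)])/6-.4+[340,170],
"scene":np.array([(150,328),(191,263),(250,205),(322,160),(406,128)])/6-.4+[320,140]}
D={n:get_image(n) for n in P}
def ray(n,uv):
    d=D[n];f=200/np.tan(np.radians(d["vfov"])/2)
    r=R.from_rotvec(d["attitude"]).apply(np.c_[(uv-[d["cx"],d["cy"]])/f,np.ones(len(uv))]);return np.array(d["xyz"]),r
def onz(n,uv,z):
    c,r=ray(n,np.atleast_2d(uv));return (c+r*((z-c[2])/r[:,2])[:,None])[:,:2]
Z=.063
m={n:onz(n,P[n],Z) for n in P}
for n in m:print(n,(m[n]*1e3).round(1).tolist())
def w(p):
    c,s=np.cos(p[2]),np.sin(p[2]);return V@np.array([[c,s],[-s,c]])+p[:2]
for ns in(["top"],["scene"],["top","scene"]):
    q=least_squares(lambda p:np.concatenate([(w(p)-m[n]).ravel() for n in ns]),[.5,-.1,.3])
    print(ns,q.x.round(4),"rms",np.sqrt(np.mean(q.fun**2))*1e3);print((w(q.x)*1e3).round(1).tolist())
print("tongue top",onz("top",np.array([70,365])/6-.4+[340,170],.024)*1e3)
print("vial,cap,dropper",onz("top",np.array([408,483])/6+[340,170],.068),onz("top",np.array([612,462])/6+[340,170],.014),onz("top",[390,142],.08))
s=observe();M=R.from_rotvec(s["ee_rot"]).as_matrix();print("tool y",M[:,1],np.arctan2(M[1,1],M[0,1]),s["position"])
E
```

```text
top [[528.5, -29.4], [544.7, -58.7], [554.1, -92.2], [556.6, -125.4], [550.7, -159.2]]
scene [[526.9, -30.8], [541.9, -59.0], [551.5, -91.4], [554.1, -125.0], [549.5, -159.0]]
['top'] [ 0.5446 -0.0934  0.1706] rms 0.2799341238371451
[[528.4, -29.2], [544.7, -58.9], [554.4, -91.7], [556.2, -125.9], [550.8, -159.3]]
['scene'] [ 0.5424 -0.0935  0.1779] rms 0.6907986265226702
[[525.8, -29.4], [542.3, -58.9], [552.2, -91.7], [554.3, -125.9], [549.2, -159.3]]
['top', 'scene'] [ 0.5435 -0.0934  0.1742] rms 0.9358748436684241
[[527.1, -29.3], [543.5, -58.9], [553.3, -91.7], [555.3, -125.9], [550.0, -159.3]]
tongue top [[502.09568099   3.7633135 ]]
vial,cap,dropper [[ 0.46652363 -0.08827449]] [[ 0.46821545 -0.15826833]] [[ 0.64884918 -0.06216922]]
tool y [ 2.84790815e-01 -9.58589261e-01 -9.05674756e-04] -1.2820080058928294 [ 0.17788732 -0.5988569   0.22626453]
```

Call:
drive_tool(
  steps=[
    [1, 17.5, 28.5, 0, 0.08],
    [1, 17.5, 28.5, 0, 0.08],
    [1, 17.5, 28.5, 0, 0.08],
    [1, 17.5, 28.5, 0, 0.08],
    [1, 17.5, 28.5, 0, 0.08],
    [1, 17.5, 28.5, 0, 0.08],
    [1, 17.5, 28.5, 0, 0.08],
    [1, 17.5, 28.5, 0, 0.08],
    [1, 17.5, 28.5, 0, 0.08],
    [1, 17.5, 28.5, 0, 0.08],
    [1, 17.5, 28.5, 0, 0.08],
    [1, 17.5, 28.5, 0, 0.08],
    [1, 17.5, 28.5, 0, 0.08],
    [1, 17.5, 28.5, 0, 0.08],
    [1, 17.5, 28.5, 0, 0.08],
    [1, 17.5, 28.5, 0, 0.08],
    [1, 17.5, 28.5, 0, 0.08],
    [1, 17.5, 28.5, 0, 0.09],
    [1, 17.5, 28.5, 0, 0],
    [1, 17.5, 28.5, 0, 0],
  ],
  grip_force=20,
)

```text
clock: 1.87
position: [0.5285, -0.0279, 0.2267]
ee_rot: [2.027, 2.4, -0.0]
force: [0.9, -0.6, -0.2]
width: 0.006
gripper_force: 0.0
```

Call:
drive_tool(
  steps=[
    [1, -1, -1, -35, 0],
    [1, 0, 0, -35, 0],
    [1, 0, 0, -35, 0],
    [1, 0, 0, -30, 0],
    [1, 0, 0, -12, 0],
    [1, 0, 0, 0, 0],
    [1, 0, 0, 0, 0],
  ],
)

```text
clock: 2.45
position: [0.5267, -0.03, 0.0795]
ee_rot: [-2.026, -2.399, 0.001]
force: [0.4, -0.5, 0.3]
width: 0.006
gripper_force: 0.0
```

```bash
python3 - <<'E'
from cell import get_image,observe
import cv2,numpy as np
o=[]
for n,(x,y) in{"scene":(310,120),"top":(330,150)}.items():
    o.append(cv2.resize(get_image(n)["image"][y:y+110,x:x+130,::-1],None,fx=3,fy=5.4) if 0 else cv2.resize(get_image(n)["image"][y:y+130,x:x+130,::-1],(400,400),interpolation=cv2.INTER_CUBIC))
cv2.imwrite("pics/b1.png",np.hstack(o));s=observe();print(s["position"],s["force"])
E
```

```text
[ 0.52793989 -0.03001831  0.08096212] [ 0.00985689 -0.77578013  1.10924901]
```

View pics/b1.png

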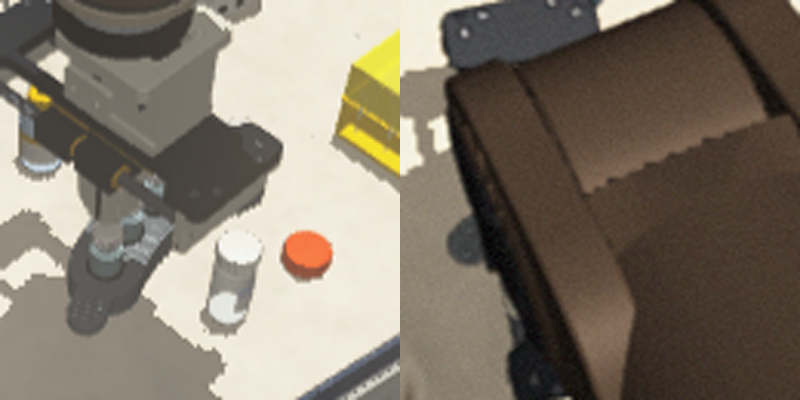

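The scene view shows the shut fingers at about (95,200) in the left panel, directly over cap 1 at (105,235). The vial and the orange cap are well clear of them. Next is a gentle descent.

Call:
drive_tool(
  steps=[
    [1, 0, 0, -6, 0],
    [1, 0, 0, -6, 0],
    [1, 0, 0, -3, 0],
    [1, 0, 0, -2, 0],
    [1, 0, 0, -1, 0],
    [1, 0, 0, -1, 0],
    [1, 0, 0, 0, 0],
  ],
)

```text
clock: 3.13
position: [0.5269, -0.0303, 0.0607]
ee_rot: [2.027, 2.4, -0.0]
force: [-0.8, -0.5, 1.4]
width: 0.004
gripper_force: 1.0
```

Call:
drive_tool(
  steps=[
    [1, 0, 0, -1, 0],
    [1, 0, 0, -1, 0],
    [1, 0, 0, 0, 0],
  ],
)

```text
clock: 3.38
position: [0.5269, -0.0303, 0.0587]
ee_rot: [2.027, 2.4, -0.0]
force: [-1.7, -2.4, 3.5]
width: 0.005
gripper_force: 1.6
```

Call:
drive_tool(
  steps=[
    [1, 0, 0, -1, 0],
    [1, 0, 0, 0, 0],
  ],
)

```text
clock: 3.55
position: [0.5269, -0.0303, 0.0578]
ee_rot: [2.027, 2.4, -0.0]
force: [-1.8, -1.5, 5.9]
width: 0.002
gripper_force: 2.6
```

Call:
drive_tool(
  steps=[
    [1, 0, 0, -1, 0],
    [1, 0, 0, 0, 0],
  ],
)

```text
clock: 3.72
position: [0.527, -0.0303, 0.0576]
ee_rot: [2.027, 2.399, -0.001]
force: [-6.0, -1.4, 16.5]
width: 0.002
gripper_force: 8.5
```

Call:
drive_tool(
  steps=[
    [1, 0, 0, 4, 0],
    [1, 0, 0, 8, 0],
    [1, 8, -15, 0, 0],
    [1, 8.5, -14.5, 0, 0],
    [1, 0, 0, 0, 0],
    [1, 0, 0, -4, 0],
    [1, 0, 0, -2, 0],
    [1, 0, 0, -1, 0],
    [1, 0, 0, -1, 0],
    [1, 0, 0, -1, 0],
    [1, 0, 0, -1, 0],
    [1, 0, 0, -1, 0],
    [1, 0, 0, 0, 0],
  ],
)

```text
clock: 4.8
position: [0.5433, -0.0591, 0.0578]
ee_rot: [-2.026, -2.4, -0.0]
force: [-1.6, -0.1, 4.6]
width: 0.006
gripper_force: 2.2
```

Call:
drive_tool(
  steps=[
    [1, 0, 0, -1, 0],
    [1, 0, 0, 0, 0],
  ],
)

```text
clock: 4.97
position: [0.5434, -0.0591, 0.0576]
ee_rot: [2.026, 2.4, -0.0]
force: [-5.0, 0.3, 14.2]
width: 0.006
gripper_force: 7.7
```

Cap 2 is home, so on to cap 3 (+10, -33).

Call:
drive_tool(
  steps=[
    [1, 0, 0, 4, 0],
    [1, 0, 0, 8, 0],
    [1, 5, -16, 0, 0],
    [1, 5, -16.5, 0, 0],
    [1, 0, 0, 0, 0],
    [1, 0, 0, -4, 0],
    [1, 0, 0, -2, 0],
    [1, 0, 0, -1, 0],
    [1, 0, 0, -1, 0],
    [1, 0, 0, -1, 0],
    [1, 0, 0, -1, 0],
    [1, 0, 0, -1, 0],
    [1, 0, 0, -1, 0],
    [1, 0, 0, 0, 0],
  ],
)

```text
clock: 6.13
position: [0.5533, -0.0915, 0.0577]
ee_rot: [2.027, 2.4, -0.0]
force: [-5.4, 0.0, 15.8]
width: 0.006
gripper_force: 7.7
```

Call:
drive_tool(
  steps=[
    [1, 0, 0, 4, 0],
    [1, 0, 0, 8, 0],
    [1, 1, -17, 0, 0],
    [1, 1, -17.5, 0, 0],
    [1, 0, 0, 0, 0],
    [1, 0, 0, -4, 0],
    [1, 0, 0, -2, 0],
    [1, 0, 0, -1, 0],
    [1, 0, 0, -1, 0],
    [1, 0, 0, -1, 0],
    [1, 0, 0, -1, 0],
    [1, 0, 0, -1, 0],
    [1, 0, 0, -1, 0],
    [1, 0, 0, 0, 0],
  ],
)

```text
clock: 7.3
position: [0.5555, -0.1261, 0.0576]
ee_rot: [2.027, 2.4, 0.0]
force: [-4.7, -0.0, 15.0]
width: 0.005
gripper_force: 7.6
```

Call:
drive_tool(
  steps=[
    [1, 0, 0, 4, 0],
    [1, 0, 0, 8, 0],
    [1, -2.5, -17, 0, 0],
    [1, -2.5, -16.5, 0, 0],
    [1, 0, 0, 0, 0],
    [1, 0, 0, -4, 0],
    [1, 0, 0, -2, 0],
    [1, 0, 0, -1, 0],
    [1, 0, 0, -1, 0],
    [1, 0, 0, -1, 0],
    [1, 0, 0, -1, 0],
    [1, 0, 0, -1, 0],
    [1, 0, 0, -1, 0],
    [1, 0, 0, 0, 0],
  ],
)

```text
clock: 8.47
position: [0.5507, -0.1596, 0.0576]
ee_rot: [2.026, 2.4, 0.0]
force: [-4.3, -0.7, 14.5]
width: 0.0
gripper_force: 7.2
```

All five caps stopped at about 57.6 mm with a firm reaction force. I'll retreat straight up, then away so the caps can be seen.

Call:
drive_tool(
  steps=[
    [1, 0, 0, 5, 0],
    [1, 0, 0, 20, 0],
    [1, 0, 0, 30, 0],
    [1, 0, 0, 30, 0],
    [1, 0, 0, 30, 0],
    [1, 0, 0, 30, 0],
    [1, 0, 0, 25, 0],
    [1, -15, -30, 0, 0],
    [1, -15, -30, 0, 0],
    [1, -15, -30, 0, 0],
    [1, -15, -30, 0, 0],
    [1, -15, -30, 0, 0],
    [1, -15, -30, 0, 0],
    [1, -15, -30, 0, 0],
    [1, -15, -30, 0, 0],
    [1, 0, 0, 0, 0],
    [1, 0, 0, 0, 0],
  ],
)

```text
clock: 9.88
position: [0.4291, -0.4017, 0.226]
ee_rot: [-2.031, -2.395, 0.0]
force: [0.7, 0.9, -0.4]
width: 0.005
gripper_force: 0.0
```

```bash
python3 - <<'E'
from cell import get_image,observe
import cv2,numpy as np
o=[]
for n,(x,y) in{"scene":(315,120),"top":(340,150)}.items():
    b=get_image(n)["image"][:,:,::-1]; a=cv2.imread(f"pics/{n}0.png")
    o.append(np.vstack([cv2.resize(i[y:y+110,x:x+150],(400,293),interpolation=cv2.INTER_CUBIC) for i in(a,b)]))
cv2.imwrite("pics/end.png",np.hstack(o));s=observe();print(s["clock"],s["position"],s["force"])
E
```

```text
9.9833 [ 0.43115652 -0.39886189  0.22649277] [ 0.24195516 -0.88571696 -0.51492004]
```

View pics/end.png

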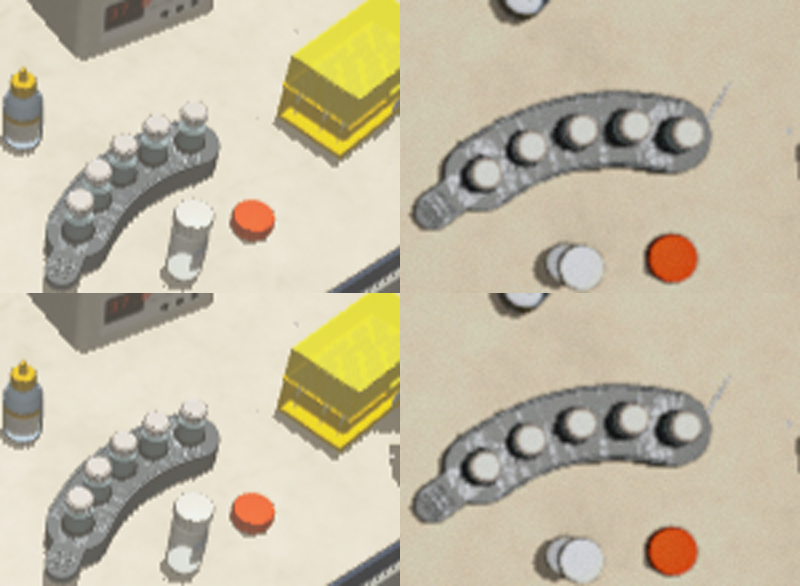

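The before/after views (upper/lower rows) show all five caps lower. The tray (top view, around (570,430)), vial (575,560), orange cap (672,550) and dropper (22,405) have not moved, and the hand is clear.

```bash
python3 -c "
from cell import arm
print(arm.sign_off())"
```

```text
the job is handed in; nothing more can be done
None
```

I pressed all five caps down in order from the tongue end; each stopped at about 57.6 mm (fully home is 57.5 mm) at roughly 14–17 N, nothing else visibly moved, the hand ended clear, and I handed the job in at about 10 s (no verdict was returned).

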